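# Wash the espresso cups in the gated-lever cup washer

### The job

Wash the used espresso cups lying on the tray: set every cup mouth down in a pocket of its own on the washer, then take the lever from stop through its zigzag gate to wash and leave it there for at least two seconds, on to rinse for at least two seconds, and all the way back to stop, the cups staying seated in their pockets until then. Last, stand all the cups mouth down on the drainer, with the lever left at stop, and do not disturb the brush or the soap bottle.

Things in the scene. Friction and masses are not known exactly. Their poses are not given: they have to be found in the camera images.
- cup_1: one of two or three identical white handleless espresso cups (absent: None): square with cut corners, 46 mm across flats, 55 over corners, 60 long, 130 g, base closed (bare clay foot ring), mouth open. Origin: its centre, on the axis, 30 mm from base and mouth. x axis: from base to mouth; y, z: square to the 30 mm wide flats. Starts lying on a flat on the tray, axis 23 mm above its floor, mouth roughly away from the robot
- cup_2: one of two or three identical white handleless espresso cups (absent: None): square with cut corners, 46 mm across flats, 55 over corners, 60 long, 130 g, base closed (bare clay foot ring), mouth open. Origin: its centre, on the axis, 30 mm from base and mouth. x axis: from base to mouth; y, z: square to the 30 mm wide flats. Starts lying on a flat on the tray, axis 23 mm above its floor, mouth roughly away from the robot
- cup_3: one of two or three identical white handleless espresso cups (absent: None): square with cut corners, 46 mm across flats, 55 over corners, 60 long, 130 g, base closed (bare clay foot ring), mouth open. Origin: its centre, on the axis, 30 mm from base and mouth. x axis: from base to mouth; y, z: square to the 30 mm wide flats. Starts lying on a flat on the tray, axis 23 mm above its floor, mouth roughly away from the robot
- pocket_1 (a point): centre of the floor of a round cup pocket in the washer's deck: 62 mm wide, 12 deep, floor 58 mm above the worktop. A spray nozzle 8 mm high, 22 wide stands in its middle, inside a cup set mouth down; a seated cup's centre is 30 mm above this point. Three pockets in a row, 84 mm apart; this is the left one
- pocket_2 (a point): centre of the floor of a round cup pocket in the washer's deck: 62 mm wide, 12 deep, floor 58 mm above the worktop. A spray nozzle 8 mm high, 22 wide stands in its middle, inside a cup set mouth down; a seated cup's centre is 30 mm above this point. Three pockets in a row, 84 mm apart; this is the middle one
- pocket_3 (a point): centre of the floor of a round cup pocket in the washer's deck: 62 mm wide, 12 deep, floor 58 mm above the worktop. A spray nozzle 8 mm high, 22 wide stands in its middle, inside a cup set mouth down; a seated cup's centre is 30 mm above this point. Three pockets in a row, 84 mm apart; this one is next to the console, whose wall begins 65 mm to the right of it
- washer: cup washer, fixed: 150 mm deep (x), 357 wide (y); steel deck 70 mm high with three pockets, at its right end a black console 110 mm high with a steel gate plate on top. Origin: centre of its underside; x away from the robot, y to the left along the row of pockets. The lever's pivot is at [0, -135, 12] mm in this frame
- knob (a point): centre of the black ball, 26 mm across, on the programme lever: a 10 mm rod through the gate, on a pivot that swings both ways. Ball centre 150 mm from the pivot, 46 to 52 above the plate. About 1.5 N at the ball moves it; it stays where left. The rod has 2 mm play each way in the slots. Rod positions in the gate (see knob_...) are at plate height, 98 mm above the pivot, ball 1.5 times as far out
- knob_stop (a point): ball centre with the lever in STOP: left end of the slot nearest the robot, marked by a bar (the start). Gate, rod position from over the pivot in washer x, y (mm): stop end (-22, 18); this slot runs right to (-22, -7), where a passage leads away from the robot to (0, -7), the right end of the middle slot
- knob_wash (a point): ball centre with the lever in WASH: left end of the middle slot, marked by one dot. Rod position (0, 18) mm; the middle slot runs right to (0, -7), and a passage leads from (0, 7) away from the robot to (22, 7), the left end of the far slot
- knob_rinse (a point): ball centre with the lever in RINSE: right end of the slot farthest from the robot, marked by two dots. Rod position (22, -18) mm; the far slot runs left to (22, 7)
- lever_fore (a joint): fore-and-aft angle of the lever, rad, + leans away from the robot (stop -0.22, wash 0, rinse 0.22)
- lever_side (a joint): sideways angle of the lever, rad, + leans to the left (stop 0.18, wash 0.18, rinse -0.18)
- drainer: flat ribbed metal drainer, fixed, 230 mm (x) by 110 mm (y), top 8 mm above the worktop, right of the washer. Origin: centre of its underside
- tray: wooden serving tray, fixed, 250 mm (x) by 370 mm (y), left of the washer, its underside 5 mm above the worktop, on the hob glass; floor 7 mm and rim 16 mm above its underside. Origin: centre of its underside
- brush: dish brush, 269 mm long, 62 mm high, lying along y in front of the washer. Origin: centre of its underside
- soap_bottle: blue pump bottle, 192 mm high, standing behind the tray. Origin: centre of its underside

How it is judged:
On the way, in this order (a step that is already met when the one before it is completed fails the run):
1. every cup is seated mouth down in a pocket, the lever still at stop (((horizontal distance between cup_1 and pocket_1 below 0.012 m and z of cup_1 in the frame of pocket_1 below 0.037 m and angle between cup_1's own x axis and vertical above 2.99 rad) or (horizontal distance between cup_1 and pocket_2 below 0.012 m and z of cup_1 in the frame of pocket_2 below 0.037 m and angle between cup_1's own x axis and vertical above 2.99 rad) or (horizontal distance between cup_1 and pocket_3 below 0.012 m and z of cup_1 in the frame of pocket_3 below 0.037 m and angle between cup_1's own x axis and vertical above 2.99 rad)) and ((horizontal distance between cup_2 and pocket_1 below 0.012 m and z of cup_2 in the frame of pocket_1 below 0.037 m and angle between cup_2's own x axis and vertical above 2.99 rad) or (horizontal distance between cup_2 and pocket_2 below 0.012 m and z of cup_2 in the frame of pocket_2 below 0.037 m and angle between cup_2's own x axis and vertical above 2.99 rad) or (horizontal distance between cup_2 and pocket_3 below 0.012 m and z of cup_2 in the frame of pocket_3 below 0.037 m and angle between cup_2's own x axis and vertical above 2.99 rad)) and ((horizontal distance between cup_3 and pocket_1 below 0.012 m and z of cup_3 in the frame of pocket_1 below 0.037 m and angle between cup_3's own x axis and vertical above 2.99 rad) or (horizontal distance between cup_3 and pocket_2 below 0.012 m and z of cup_3 in the frame of pocket_2 below 0.037 m and angle between cup_3's own x axis and vertical above 2.99 rad) or (horizontal distance between cup_3 and pocket_3 below 0.012 m and z of cup_3 in the frame of pocket_3 below 0.037 m and angle between cup_3's own x axis and vertical above 2.99 rad)) and distance between knob and knob_stop below 0.011 m), for 0.3 s.
2. the lever stands at wash for two seconds, the cups in their pockets (((horizontal distance between cup_1 and pocket_1 below 0.025 m and z of cup_1 in the frame of pocket_1 below 0.05 m and angle between cup_1's own x axis and vertical above 2.6 rad) or (horizontal distance between cup_1 and pocket_2 below 0.025 m and z of cup_1 in the frame of pocket_2 below 0.05 m and angle between cup_1's own x axis and vertical above 2.6 rad) or (horizontal distance between cup_1 and pocket_3 below 0.025 m and z of cup_1 in the frame of pocket_3 below 0.05 m and angle between cup_1's own x axis and vertical above 2.6 rad)) and ((horizontal distance between cup_2 and pocket_1 below 0.025 m and z of cup_2 in the frame of pocket_1 below 0.05 m and angle between cup_2's own x axis and vertical above 2.6 rad) or (horizontal distance between cup_2 and pocket_2 below 0.025 m and z of cup_2 in the frame of pocket_2 below 0.05 m and angle between cup_2's own x axis and vertical above 2.6 rad) or (horizontal distance between cup_2 and pocket_3 below 0.025 m and z of cup_2 in the frame of pocket_3 below 0.05 m and angle between cup_2's own x axis and vertical above 2.6 rad)) and ((horizontal distance between cup_3 and pocket_1 below 0.025 m and z of cup_3 in the frame of pocket_1 below 0.05 m and angle between cup_3's own x axis and vertical above 2.6 rad) or (horizontal distance between cup_3 and pocket_2 below 0.025 m and z of cup_3 in the frame of pocket_2 below 0.05 m and angle between cup_3's own x axis and vertical above 2.6 rad) or (horizontal distance between cup_3 and pocket_3 below 0.025 m and z of cup_3 in the frame of pocket_3 below 0.05 m and angle between cup_3's own x axis and vertical above 2.6 rad)) and distance between knob and knob_wash below 0.011 m), for 1.8 s.
3. the lever stands at rinse for two seconds, the cups in their pockets (((horizontal distance between cup_1 and pocket_1 below 0.025 m and z of cup_1 in the frame of pocket_1 below 0.05 m and angle between cup_1's own x axis and vertical above 2.6 rad) or (horizontal distance between cup_1 and pocket_2 below 0.025 m and z of cup_1 in the frame of pocket_2 below 0.05 m and angle between cup_1's own x axis and vertical above 2.6 rad) or (horizontal distance between cup_1 and pocket_3 below 0.025 m and z of cup_1 in the frame of pocket_3 below 0.05 m and angle between cup_1's own x axis and vertical above 2.6 rad)) and ((horizontal distance between cup_2 and pocket_1 below 0.025 m and z of cup_2 in the frame of pocket_1 below 0.05 m and angle between cup_2's own x axis and vertical above 2.6 rad) or (horizontal distance between cup_2 and pocket_2 below 0.025 m and z of cup_2 in the frame of pocket_2 below 0.05 m and angle between cup_2's own x axis and vertical above 2.6 rad) or (horizontal distance between cup_2 and pocket_3 below 0.025 m and z of cup_2 in the frame of pocket_3 below 0.05 m and angle between cup_2's own x axis and vertical above 2.6 rad)) and ((horizontal distance between cup_3 and pocket_1 below 0.025 m and z of cup_3 in the frame of pocket_1 below 0.05 m and angle between cup_3's own x axis and vertical above 2.6 rad) or (horizontal distance between cup_3 and pocket_2 below 0.025 m and z of cup_3 in the frame of pocket_2 below 0.05 m and angle between cup_3's own x axis and vertical above 2.6 rad) or (horizontal distance between cup_3 and pocket_3 below 0.025 m and z of cup_3 in the frame of pocket_3 below 0.05 m and angle between cup_3's own x axis and vertical above 2.6 rad)) and distance between knob and knob_rinse below 0.011 m), for 1.8 s.
4. the lever is back at stop, the cups still seated (all of step 1), for 0.2 s.
At the end, for the whole second after the job is handed in: every cup stands mouth down (within 8 degrees) at rest on the drainer, its centre at least 10 mm inside the drainer's edge; the lever's ball is within 11 mm of its stop position (x of cup_1 in the frame of drainer between -0.105 and 0.105 m and y of cup_1 in the frame of drainer between -0.045 and 0.045 m and z of each of cup_1, cup_2, cup_3 in the frame of drainer below 0.045 m and angle between each of cup_1, cup_2, cup_3's own x axis and vertical above 2.99 rad and linear speed of each of cup_1, cup_2, cup_3 below 0.03 m/s and x of cup_2 in the frame of drainer between -0.105 and 0.105 m and y of cup_2 in the frame of drainer between -0.045 and 0.045 m and x of cup_3 in the frame of drainer between -0.105 and 0.105 m and y of cup_3 in the frame of drainer between -0.045 and 0.045 m and distance between knob and knob_stop below 0.011 m); the robot touches nothing.
It fails at once if the brush is pushed more than 60 mm or knocked over (distance of brush from where it was at the start of the episode above 0.06 m).
It fails at once if the soap bottle is pushed more than 60 mm or knocked over (distance of soap_bottle from where it was at the start of the episode above 0.06 m or angle between soap_bottle's own z axis and vertical above 0.5 rad).
It fails at once if a cup falls off the worktop (height (world z) of any of cup_1, cup_2, cup_3 below -0.05 m).
Of cup_1, cup_2, cup_3 only 2 to 3 are there at a start; the rules pass over those that are not, and their reading is None.
At some moment in a run one of cup_1, cup_2, cup_3 may be knocked a few centimetres aside while the robot is not near it.
It also fails if it takes over 210 s, if anything falls off the work surface, if the arm or the gripper's body presses on something with over 40 N, if the wrist force passes 120 N, or if a joint passes its speed limit or range.

### The arm

A 7-joint arm with a two-finger parallel gripper is mounted at the origin on a cart in front of the work surface, level with it; the furniture and walls round the work are solid. World frame = base frame: x ahead of the robot, y to its left, z up, the work surface at z = 0. Lengths are in m, angles in rad, forces in N, time in s.
With the tool pointing down it reaches from about 0.35 to 0.9 m from the base axis. Payload 7.2 kg.
Tool frame: the origin (TCP) lies at the very end of the fingers, on their centre line; the grasp point (between the pads) lies bot.hold_point_z behind it (bot.hold_point_z is the distance from the TCP to the grasp point, in m); z points along the fingers, y is the line along which they close (so a half turn about z gives the same grasp; the last joint's range is limited). The gripper opens to 85 mm and grips with 20 to 120 N. Pads are 22 mm wide; open, the fingers measure 114 mm over their backs; the gripper's body (76 mm by 85 mm) begins 54 mm behind the grasp point. The pads swing forward as they close: fully open they stand 13 mm farther back than shut.
Start: joints at [-1.301, 0.411, -0.013, 1.596, 0.006, 1.134, -0.082], TCP at [0.207, 0.59, 0.231] pointing down, gripper open.
Joint ranges: [-2.95, 2.95], [-0.29, 1.99], [-1.47, 1.44], [0.14, 2.54], [-1.03, 4.17], [0.13, 1.85], [-2.86, 2.86]. Speed limits (rad/s): [2.39, 2.39, 3.01, 3.01, 3.14, 3.14, 3.14].

### API

Orientations are given as a unit quaternion [w, x, y, z].
In Python, from bench import bot, jaws, eyes gives the robot as it stands. Calls block until the motion is done:
- bot.movep(position, orientation): joint-space move of the TCP to a pose.
- bot.move_l(position, rot=None, v=0.15): straight line of the TCP; rot=None keeps the orientation; v is the mean speed in m/s.
- bot.move_j(angles): joint-space move.
- jaws.gripper_to(opening, grasp_force=None): finger opening in m; grasp_force is the grip in N (None keeps the last); returns when the fingers have stopped.
- bot.wait(seconds).
- bot.inverse_kinematics(position, orientation): joint angles nearest the present ones, or None.
- eyes.read_camera(name): name is "scene" or "side" or "wrist"; returns the picture (400x640x3 uint8, blue, green, red); there is no depth.
- eyes.camera_params(name): a dict with "camera_matrix" (3x3 intrinsics, pixels), "k1" (the pictures are not rectified: a ray, as slopes to the right and down, at radius r is drawn at 1 + k1 r^2 times it, then the intrinsics apply), "R" (3x3) and "t" (3): a world point X has camera coordinates R X + t; the wrist camera has in their place "T_tool_cam" (4x4, takes a point from camera to tool coordinates, whose origin is the TCP and whose axes are the flange's). Camera axes: x right, y down, z forward; pixel columns grow to the right and rows downward; lengths in m; the calibration is good to about 2 mm. A picture is of the moment at which its call begins: read the wrist's pose just before it. camera_params takes no time and is no camera call.
A pose or a line that the arm cannot do raises bot.MotionError and nothing moves.
- bot.close_job(): hands the job in; it is judged then, once.
Readings, each from a call of its own:
- bot.current_time(): time.
- bot.current_q(): joint angles.
- bot.current_qd(): joint speeds.
- bot.current_tau(): joint torques, N m.
- bot.current_tcp_pos(): TCP position.
- bot.current_tool_rot(): TCP orientation.
- bot.current_wrist_force(): force on the tool from outside, world axes, zero at the start.
- bot.current_moment(): the same for the moment, N m.
- bot.current_opening(): finger opening in m.
- bot.current_finger_force(): force on a finger pad.
Only numpy, scipy, OpenCV 4.12 (cv2) and the standard library are available. Lean on these libraries where they do the work, as an engineer would, in place of code of your own. Each camera call takes 0.05 s, during which the arm holds its last target. There are 200 camera calls.

## Working session

There is one attempt and no reset: what is moved stays moved. The work goes in short steps, each a Python script; the robot and the scene stay as the last script left them, time stands still between calls to the robot, and variables do not carry over. Pictures are saved under pics/ and viewed, at most 14 in all, crops included, and the job is handed in when it is done.

```bash
ls; mkdir -p pics; python3 - <<'E'
from bench import bot,jaws,eyes
import cv2,numpy as np
for n in("scene","side"):
    cv2.imwrite(f"pics/{n}0.png",eyes.read_camera(n)); p=eyes.camera_params(n); print(n,{k:np.round(v,4).tolist() for k,v in p.items()})
p=eyes.camera_params("wrist");print({k:np.round(v,4).tolist() for k,v in p.items()})
print(bot.hold_point_z,bot.current_tcp_pos(),bot.current_tool_rot(),bot.current_opening())
E
```

```text
pics
scene {'camera_matrix': [[389.794, 0.0, 318.5599], [0.0, 389.794, 204.3345], [0.0, 0.0, 1.0]], 'k1': -0.0717, 'R': [[0.9169, -0.3989, 0.0103], [-0.2739, -0.6478, -0.7108], [0.2902, 0.649, -0.7033]], 't': [-0.4853, 0.2874, 1.011]}
side {'camera_matrix': [[404.6559, 0.0, 319.1653], [0.0, 404.6559, 203.5394], [0.0, 0.0, 1.0]], 'k1': -0.0959, 'R': [[0.8685, -0.4958, -0.0003], [-0.2693, -0.4712, -0.8399], [0.4163, 0.7295, -0.5427]], 't': [-0.472, 0.2957, 0.8619]}
{'camera_matrix': [[323.5965, 0.0, 317.6687], [0.0, 323.5965, 198.5867], [0.0, 0.0, 1.0]], 'k1': 0.0078, 'T_tool_cam': [[-0.0001, -0.9463, -0.3232, 0.0841], [1.0, -0.0003, 0.0005, -0.0005], [-0.0006, -0.3232, 0.9463, -0.1435], [0.0, 0.0, 0.0, 1.0]]}
0.0187 [0.20701888 0.58923544 0.23053441] [-7.73834986e-05  1.68096659e-01  9.85770234e-01 -7.43437221e-04] 0.08558662967871976
```

View pics/scene0.png

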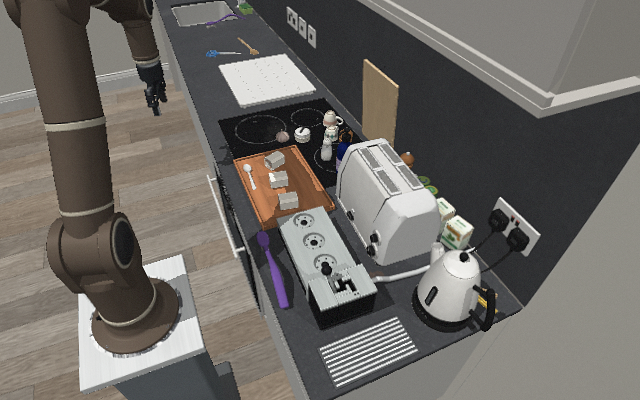

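View pics/side0.png

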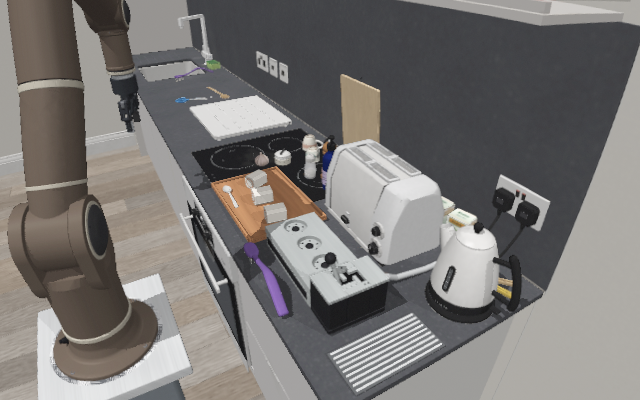

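```bash
cat > h.py <<'E'
from bench import bot,jaws,eyes
import cv2,numpy as np
from scipy.spatial.transform import Rotation as Rn
DOWN=[0,0,1,0]
def mat(q): return Rn.from_quat(q,scalar_first=True).as_matrix()
def quat(M): return Rn.from_matrix(M).as_quat(scalar_first=True)
def campose(n):
    p=eyes.camera_params(n)
    if n=="wrist":
        R=mat(bot.current_tool_rot()); T=np.array(p["T_tool_cam"])
        return R@T[:3,:3], R@T[:3,3]+np.array(bot.current_tcp_pos())
    R=np.array(p["R"]); return R.T, -R.T@np.array(p["t"])
def shot(n,name=None):
    P=campose(n); im=eyes.read_camera(n)
    if name: cv2.imwrite(f"pics/{name}.png",im); np.savez(f"pics/{name}.npz",R=P[0],c=P[1])
    return im,P
def rays(n,uv,P):
    p=eyes.camera_params(n); K=np.array(p["camera_matrix"])
    u=cv2.undistortPoints(np.float64(uv).reshape(-1,1,2),K,np.array([p["k1"],0,0,0.])).reshape(-1,2)
    return np.c_[u,np.ones(len(u))]@P[0].T
def onz(n,uv,z,P):
    d=rays(n,uv,P); return P[1]+d*((z-P[1][2])/d[:,2])[:,None]
E
python3 - <<'E'
from h import *
np.set_printoptions(precision=3,suppress=True)
S=campose("scene")
for k,z,uv in [("tray",.021,[(233,155),(297,147),(335,205),(263,228)]),("cups",.04,[(275,160),(279,179),(288,200)]),("pock",.06,[(304,221),(314,241),(326,263)]),
  ("console",.11,[(308,279),(360,266),(376,287),(322,308)]),("drainer",.008,[(319,350),(401,318),(417,351),(329,387)]),("brush",.03,[(264,238),(282,305)]),("soap",.0,[(343,158)]),("knob",.16,[(326,267)]),("toaster top",.2,[(340,160),(400,140),(437,200),(385,235)])]:
    print(k,onz("scene",uv,z,S).tolist() if 0 else onz("scene",uv,z,S)[:,:2].round(3).tolist())
t=onz("scene",[(279,180)],.04,S)[0]
for i,(x,y) in enumerate([(t[0]-.1,t[1]),(t[0]-.1,t[1]-.42)]):
    bot.movep([max(x,.36),y,.33],DOWN); print(bot.current_tcp_pos(),bot.current_time()); shot("wrist",f"w{i}")
E
```

```text
tray [[0.41, 0.534], [0.65, 0.487], [0.65, 0.142], [0.402, 0.138]]
cups [[0.539, 0.42], [0.518, 0.315], [0.51, 0.206]]
pock [[0.517, 0.082], [0.514, -0.002], [0.513, -0.086]]
console [[0.435, -0.147], [0.573, -0.163], [0.579, -0.234], [0.434, -0.235]]
drainer [[0.407, -0.284], [0.636, -0.29], [0.625, -0.383], [0.392, -0.375]]
brush [[0.391, 0.09], [0.363, -0.144]]
soap [[0.797, 0.38]]
knob [[0.475, -0.164]]
toaster top [[0.661, 0.148], [0.883, 0.167], [0.827, -0.108], [0.635, -0.16]]
[0.415 0.311 0.33 ] 1.4583
[ 0.416 -0.109  0.33 ] 3.0583
```

View pics/w0.png

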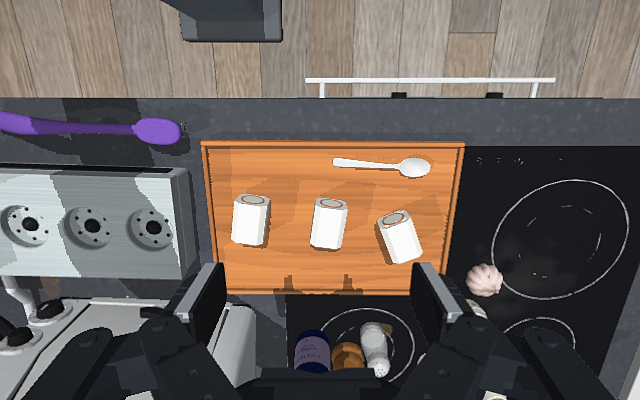

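View pics/w1.png

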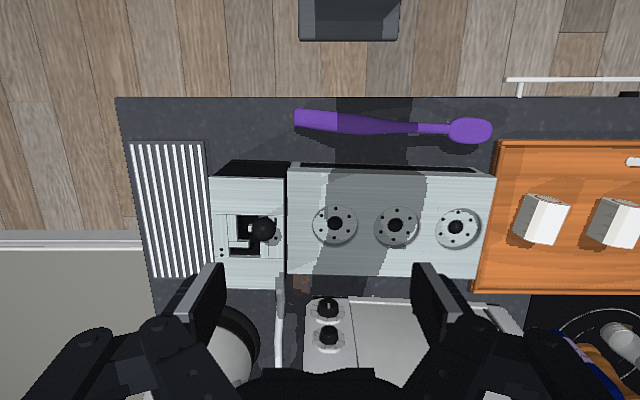

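```bash
python3 - <<'E'
from h import *
np.set_printoptions(precision=4,suppress=True)
def load(n):
    d=np.load(f"pics/{n}.npz"); return cv2.imread(f"pics/{n}.png"),(d["R"],d["c"])
im,P=load("w0"); hsv=cv2.cvtColor(im,cv2.COLOR_BGR2HSV)
m=((hsv[...,1]<110)&(hsv[...,2]>70)).astype(np.uint8); m[:180]=0;m[268:]=0;m[:,:222]=0;m[:,440:]=0
m=cv2.morphologyEx(m,cv2.MORPH_OPEN,np.ones((3,3)))
for c in sorted(cv2.findContours(m,0,1)[0],key=lambda c:c[:,0,0].min()):
    if cv2.contourArea(c)<600: continue
    h=cv2.convexHull(c); a=cv2.approxPolyDP(h,3,True).reshape(-1,2)
    print("cup",cv2.contourArea(c),a.tolist(),cv2.minAreaRect(c)); print(onz("wrist",a,.035,P)[:,:2].tolist())
im,P=load("w1"); g=im.max(2)
for x,y in [(335,223),(396,225),(456,227)]:
    k=(g[y-14:y+15,x-14:x+15]<45).astype(np.uint8); n,l,s,ce=cv2.connectedComponentsWithStats(k); i=l[14,14]
    uv=ce[i]+[x-14,y-14]; print("nozzle",s[i],uv,onz("wrist",[uv],.066,P)[0])
print("knob",onz("wrist",[(263,229)],.158,P)); 
print("deck",onz("wrist",[(289,165),(496,178),(476,278),(287,288),(209,177)],.07,P).tolist())
print("console",onz("wrist",[(210,177),(286,178),(284,288),(213,287)],.11,P).tolist())
print("drainer",onz("wrist",[(130,143),(204,142),(212,276),(152,278)],.008,P).tolist())
print("brush",onz("wrist",[(295,117),(492,130)],.03,P).tolist())
v=np.hstack([cv2.resize(load("w0")[0][170:280,215:440],None,fx=3,fy=3)]);cv2.imwrite("pics/c0.png",v)
cv2.imwrite("pics/c1.png",cv2.resize(load("w1")[0][160:300,200:300],None,fx=4,fy=4))
E
```

```text
cup 1600.5 [[239, 194], [269, 199], [261, 244], [231, 239], [234, 201]] ((249.6890106201172, 219.29876708984375), (35.2276611328125, 50.79850387573242), 6.340190887451172)
[[0.4738223870288172, 0.1993815717150612], [0.48130545200366376, 0.24169393267382488], [0.5527636963209095, 0.22630614182694048], [0.5444932553787765, 0.18200005635115948], [0.4843814253213856, 0.19140581676569984]]
cup 1508.0 [[316, 198], [346, 203], [341, 246], [336, 249], [310, 243]] ((328.469970703125, 223.20997619628906), (33.799705505371094, 50.06315994262695), 8.130102157592773)
[[0.47973300099994565, 0.3089553171379683], [0.4872833763736679, 0.35207689077420623], [0.5560219941494934, 0.3465595838825261], [0.5610683593488582, 0.3391275710009132], [0.5510567220507592, 0.2999107317170217]]
cup 1503.0 [[405, 210], [422, 253], [393, 263], [377, 220]] ((400.0257873535156, 236.56700134277344), (51.04682159423828, 33.95941925048828), 68.96248626708984)
[[0.4979597199124482, 0.4377883773424968], [0.5676628640072359, 0.4696639378354122], [0.5849186850332366, 0.4270237521276521], [0.5136520962237302, 0.398217251277993
[... 488 characters left out ...]
484267862348328, 0.07]]
console [[0.4302253173485555, -0.23344559584295294, 0.10999999999999999], [0.43126204366293713, -0.1453999211516591, 0.10999999999999999], [0.5803101294361434, -0.15244830770828077, 0.10999999999999999], [0.5788174122618794, -0.2451611633225792, 0.10999999999999999]]
drainer [[0.4076624235401487, -0.37727022081243, 0.008000000000000007], [0.40592376237305994, -0.2714435005405069, 0.008000000000000007], [0.6268340138902085, -0.28287496014191216, 0.008000000000000063], [0.6306024462646074, -0.38227497545864336, 0.008000000000000007]]
brush [[0.3689541941838877, -0.13889170822534466, 0.030000000000000027], [0.38576564875143954, 0.12628333066967587, 0.030000000000000027]]
```

View pics/c0.png

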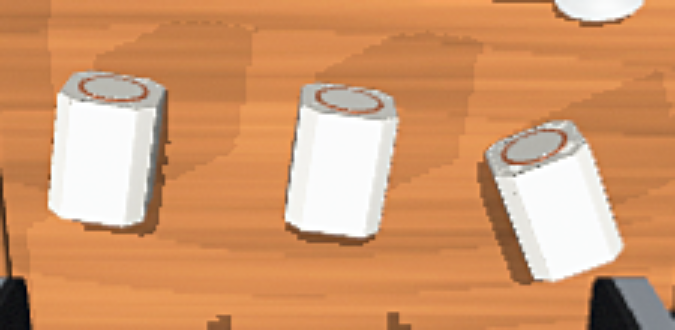

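View pics/c1.png

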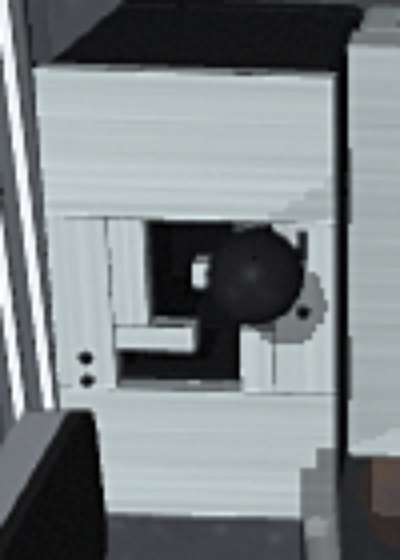

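```bash
cat >> h.py <<'E'
def T(R,p):
    M=np.eye(4); M[:3,:3]=R; M[:3,3]=p; return M
Z=np.array([0,0,1.])
def cup_lying(c,u): u=np.r_[u[:2],0]/np.hypot(*u[:2]); return T(np.c_[u,np.cross(Z,u),Z],c)
def cup_seated(c,f): f=np.r_[f[:2],0]/np.hypot(*f[:2]); return T(np.c_[-Z,np.cross(f,Z),-f],c)
def rel(a,flip,back=.008):   # tool in cup frame; a = tilt from vertical
    z=np.array([np.sin(a),0,-np.cos(a)]); y=np.array([0,1,0])*(-1 if flip else 1)
    return T(np.c_[np.cross(y,z),y,z],np.array([-back,0,0])+z*bot.hold_point_z)
def ik(M): return bot.inverse_kinematics(M[:3,3],quat(M[:3,:3]))
E
python3 - <<'E'
from h import *
np.set_printoptions(precision=4,suppress=True)
d=np.load("pics/w0.npz"); im=cv2.imread("pics/w0.png"); P=(d["R"],d["c"])
m=(im.min(2)>225).astype(np.uint8); m[:180]=0;m[268:]=0;m[:,:222]=0;m[:,440:]=0
cups=[]
for c,b in zip(sorted([c for c in cv2.findContours(m,0,1)[0] if cv2.contourArea(c)>500],key=lambda c:c[:,0,0].min()),[(252.7,199.3),(331.3,203),(393.3,219)]):
    w=onz("wrist",c.reshape(-1,2),.058,P)[:,:2]; (ce,wh,an)=cv2.minAreaRect((w*1000).astype(np.float32))
    box=cv2.boxPoints((ce,wh,an))/1000; e=[box[1]-box[0],box[2]-box[1]]; u=max(e,key=np.linalg.norm); u=u/np.linalg.norm(u)*np.sign(u[0])
    base=onz("wrist",[b],.035,P)[0]; ctr=np.array(ce)/1000
    print("flat",ctr,wh,"u",u,"centre from base",base[:2]+.03*u); cups.append((ctr,u))
bot.movep([.43,.0,.27],DOWN); im,P=shot("wrist","w2"); print(P[1])
for p in [(.5064,-.0855),(.5088,-.003),(.512,.0814)]:
    for a in (35,45,55):
        for fl in (0,1):
            M=cup_seated([*p,.088],[1,0])@rel(np.radians(a),fl); N=M.copy();N[2,3]+=.08
            print("pocket",p[1],a,fl,ik(M),ik(N) is not None)
for c,u in cups:
    for a in (35,45,55):
        for fl in (0,1):
            M=cup_lying([*c,.035],u)@rel(np.radians(a),fl); N=M.copy();N[2,3]+=.12
            print("cup",c[1],a,fl,ik(M),ik(N) is not None)
E
```

```text
flat [0.5096 0.2118] (39.092960357666016, 61.57253646850586) u [ 0.9868 -0.162 ] centre from base [0.5114 0.2135]
flat [0.516  0.3243] (44.086639404296875, 61.53660202026367) u [ 0.9848 -0.1737] centre from base [0.5168 0.3257]
flat [0.5377 0.4307] (62.34479522705078, 44.31385040283203) u [0.9236 0.3834] centre from base [0.5398 0.4334]
[0.3459 0.0005 0.4132]
pocket -0.0855 35 0 None False
pocket -0.0855 35 1 None False
pocket -0.0855 45 0 None True
pocket -0.0855 45 1 None True
pocket -0.0855 55 0 [ 0.9774  0.511  -1.0096  2.4197  2.1374  0.3928  2.8176] True
pocket -0.0855 55 1 [ 1.1206  0.6457 -1.2205  2.4137  1.9783  0.5412 -0.1071] True
pocket -0.003 35 0 None False
pocket -0.003 35 1 None False
pocket -0.003 45 0 None True
pocket -0.003 45 1 None False
pocket -0.003 55 0 [ 0.8725  0.6351 -1.2268  2.4329  1.9397  0.6833  2.8442] False
pocket -0.003 55 1 [ 0.8725  0.6351 -1.2268  2.4329  1.9397  0.6833 -0.2974] True
pocket 0.0814 35 0 None False
pocket 0.0814 35 1 None False
pocket 0.0814 45 0 None True
pocket 0.0814 45 1 None True
pocket 0.0814 55 0 [ 0.6142  0.6629 -1.2327  2.4
[... 1066 characters left out ...]
638  0.7942  0.3189  2.2364  1.7372  0.7107 -1.4557] True
cup 0.3243390502929687 55 1 [-1.1133  0.7578  0.0084  2.22    1.7431  0.9167  1.7669] True
cup 0.43072772216796873 35 0 [-0.1205  0.9234 -1.0415  2.0421  1.8707  0.9434 -0.333 ] True
cup 0.43072772216796873 35 1 [-0.3959  0.7169 -0.6277  2.0583  1.8358  0.6332  2.6418] True
cup 0.43072772216796873 45 0 [-0.1384  0.9892 -1.0432  2.1385  2.1608  1.1132 -0.5614] True
cup 0.43072772216796873 45 1 [-0.2746  0.8562 -0.8353  2.1459  2.1577  0.9576  2.4366] True
cup 0.43072772216796873 55 0 [-0.2964  0.9588 -0.839   2.2146  2.3842  1.2177 -0.8629] True
cup 0.43072772216796873 55 1 [-0.2964  0.9588 -0.839   2.2146  2.3842  1.2177  2.2787] True
```

View pics/w2.png

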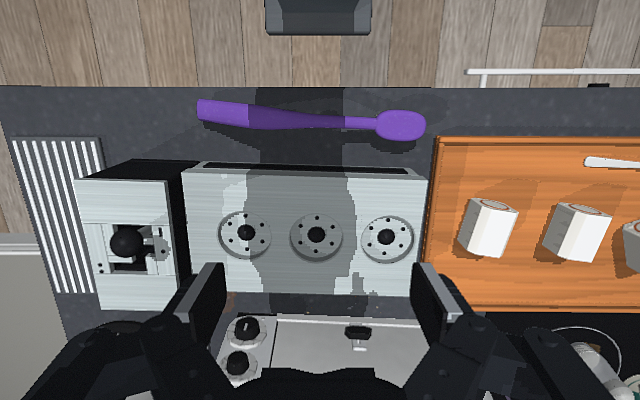

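```bash
python3 - <<'E'
from h import *
np.set_printoptions(precision=4,suppress=True)
for nm,pts in (("w2",[(246,232),(317,235),(387,237)]),("w1",[(335,223),(396,225),(456,227)])):
    d=np.load(f"pics/{nm}.npz"); im=cv2.imread(f"pics/{nm}.png"); P=(d["R"],d["c"]); g=im.max(2)
    for x,y in pts:
        for th in (30,):
            k=(g[y-14:y+15,x-14:x+15]<th).astype(np.uint8); n,l,s,ce=cv2.connectedComponentsWithStats(k); i=l[14,14]
            uv=ce[i]+[x-14,y-14]; print(nm,"nozzle",s[i],onz("wrist",[uv],.065,P)[0])
lo=np.array([-2.95,-.29,-1.47,.14,-1.03,.13,-2.86]);hi=np.array([2.95,1.99,1.44,2.54,4.17,1.85,2.86])
mg=lambda q: -1 if q is None else min((np.array(q)-lo).min(),(hi-q).min())
for p in [(.507,-.0855),(.509,-.003),(.512,.0814)]:
    best=[]
    for a in (40,45,50,55):
        for ph in range(-180,180,15):
            for fl in (0,1):
                M=cup_seated([*p,.088],[np.cos(np.radians(ph)),np.sin(np.radians(ph))])@rel(np.radians(a),fl); N=M.copy();N[2,3]+=.09
                best.append((round(min(mg(ik(M)),mg(ik(N))),3),a,ph,fl))
    print(p,sorted(best,reverse=True)[:14])
E
```

```text
w2 nozzle [  6   7  17  15 141] [ 0.5064 -0.0818  0.065 ]
w2 nozzle [  5   6  17  16 200] [ 0.509 -0.001  0.065]
w2 nozzle [  0   0  29  29 771] [0.5123 0.083  0.065 ]
w1 nozzle [  7   8  14  13 151] [ 0.5069 -0.0854  0.065 ]
w1 nozzle [  6   7  15  14 145] [ 0.5093 -0.0025  0.065 ]
w1 nozzle [  0   0  29  29 771] [0.5127 0.0816 0.065 ]
(0.507, -0.0855) [(np.float64(0.618), 50, -105, 1), (np.float64(0.607), 45, -105, 1), (np.float64(0.598), 55, -105, 1), (np.float64(0.598), 55, -120, 1), (np.float64(0.554), 40, -105, 0), (np.float64(0.552), 40, -105, 1), (np.float64(0.54), 50, -120, 1), (np.float64(0.528), 50, -120, 0), (np.float64(0.513), 40, -90, 1), (np.float64(0.512), 45, -105, 0), (np.float64(0.509), 40, -90, 0), (np.float64(0.5), 45, -90, 1), (np.float64(0.496), 55, -120, 0), (np.float64(0.493), 45, -120, 0)]
(0.509, -0.003) [(np.float64(0.629), 55, -105, 1), (np.float64(0.591), 40, -90, 0), (np.float64(0.579), 45, -90, 1), (np.float64(0.571), 50, -105, 1), (np.float64(0.571), 40, -90, 1), (np.float64(0.561), 50, -90, 1), (np.float64(0.546), 55, -90, 1), (np.float64(0.544), 50, -105, 0), (np.float64(0.538), 45, -90, 0), (np.float64(0.525), 55, -120, 0), (np.float64(0.525), 45, -105, 0), (np.float64(0.524), 55, -120, 1), (np.float64(0.512), 45, -105, 1), (np.float64(0.503), 55, -105, 0)]
(0.512, 0.0814) [(np.float64(0.64), 55, -90, 1), (np.float64(0.591), 50, -90, 1), (np.float64(0.567), 40, -75, 1), (np.float64(0.564), 40, -75, 0), (np.float64(0.551), 45, -75, 1), (np.float64(0.545), 45, -75, 0), (np.float64(0.543), 50, -90, 0), (np.float64(0.542), 55, -105, 1), (np.float64(0.542), 55, -105, 0), (np.float64(0.541), 45, -90, 0), (np.float64(0.538), 50, -75, 1), (np.float64(0.53), 45, -90, 1), (np.float64(0.527), 55, -75, 1), (np.float64(0.492), 55, -90, 0)]
```

```bash
cat >> h.py <<'E'
PK={3:np.array([.5065,-.085]),2:np.array([.509,-.0015]),1:np.array([.5120,.0825])}
def find_cups(name=None):
    im,P=shot("wrist",name); m=(im.min(2)>215).astype(np.uint8); out=[]
    for c in cv2.findContours(m,0,1)[0]:
        if cv2.contourArea(c)<500: continue
        w=onz("wrist",c.reshape(-1,2),.058,P)[:,:2]; (ce,wh,an)=cv2.minAreaRect((w*1000).astype(np.float32))
        if not(25<min(wh)<55 and 52<max(wh)<70): continue
        ctr=np.array(ce)/1000
        if not(.38<ctr[0]<.68 and .12<ctr[1]<.56): continue
        b=cv2.boxPoints((ce,wh,an)); u=max([b[1]-b[0],b[2]-b[1]],key=np.linalg.norm); u=u/np.linalg.norm(u)*np.sign(u[0])
        out.append((ctr+[.001,0],u,wh))
    return sorted(out,key=lambda o:o[0][1])
def mv(M,lin=True,v=.15):
    (bot.move_l if lin else bot.movep)(M[:3,3],quat(M[:3,:3]),*([v] if lin else []))
def up(M,dz): N=M.copy(); N[2,3]+=dz; return N
A=np.radians(50)
def pick(c,u,fl=1):
    R=rel(A,fl); M=cup_lying([*c,.0355],u)@R
    back=M.copy(); back[:3,3]-=M[:3,2]*.10
    jaws.gripper_to(.07); mv(up(back,.06),False); mv(back); mv(M,v=.1); jaws.gripper_to(.03,40); 
    print("opening",bot.current_opening(),"finger",bot.current_finger_force()); mv(up(M,.22)); return R
def fz(): return np.array(bot.current_wrist_force())
E
python3 - <<'E'
from h import *
np.set_printoptions(precision=4,suppress=True)
bot.movep([.43,.25,.33],DOWN); cs=find_cups("l1"); print(cs)
c,u,_=cs[0]
pick(c,u); print(bot.current_tcp_pos(),bot.current_time(),bot.current_opening())
R=rel(A,1); M=cup_seated([*PK[3],.088],[0,-1])@R
mv(up(M,.22),False); mv(up(M,.06)); cv2.imwrite("pics/s1.png",eyes.read_camera("side")[150:350,180:440].repeat(2,0).repeat(2,1)); print(fz(),bot.current_opening(),bot.current_time())
E
```

```text
[(array([0.5104, 0.2109]), array([ 0.9869, -0.1615], dtype=float32), (38.822322845458984, 61.43464279174805)), (array([0.5167, 0.3235]), array([ 0.9857, -0.1686], dtype=float32), (43.73548889160156, 60.825042724609375)), (array([0.5391, 0.4298]), array([0.925 , 0.3799], dtype=float32), (62.187782287597656, 43.78143310546875))]
opening 0.045485652316430175 finger 43.76828558743
[0.5163 0.2096 0.2428] 10.1167 0.0454319853714835
[-0.3446 -0.3125 -2.1934] 0.04533632460383041 13.6667
```

View pics/s1.png

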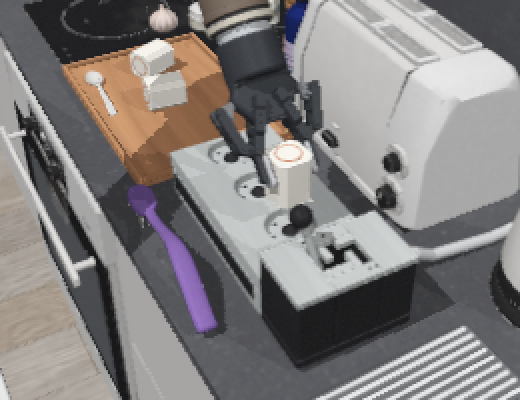

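```bash
cat >> h.py <<'E'
def lower(M,start=.03,end=-.002,F=8):
    mv(up(M,start),v=.1); f0=fz(); dz=start
    while dz>end:
        dz-=.002; mv(up(M,dz),v=.04); f=fz()-f0
        if np.linalg.norm(f)>F: break
    print("lower dz",round(dz,4),"f",f.round(1)); return dz
E
python3 - <<'E'
from h import *
print(onz("side",[(325.5,225.5)],.178,campose("side")))
M=cup_seated([*PK[3],.088],[0,-1])@rel(A,1)
print(lower(M))
cv2.imwrite("pics/s2.png",eyes.read_camera("side")[150:350,180:440].repeat(2,0).repeat(2,1))
E
```

```text
[[ 0.51042049 -0.08688406  0.178     ]]
lower dz -0.0 f [-6.  10.7 30.2]
-1.3877787807814457e-17
```

```bash
cat >> h.py <<'E'
def release(M,dz):
    jaws.gripper_to(.065); N=up(M,dz); N[:3,3]-=M[:3,2]*.09; mv(N); mv(up(N,.14),v=.25)
def transfer(c,u,k):
    pick(c,u); M=cup_seated([*PK[k],.088],[0,-1])@rel(A,1)
    if bot.current_opening()<.04: raise SystemExit("no cup")
    mv(up(M,.22),False); dz=lower(M)
    if dz>.006: raise SystemExit("not seated")
    release(M,dz)
E
python3 - <<'E'
from h import *
np.set_printoptions(precision=4,suppress=True)
M=cup_seated([*PK[3],.088],[0,-1])@rel(A,1); release(M,0)
bot.movep([.43,.30,.33],DOWN); cs=find_cups("l2"); print(cs); c,u,_=cs[0]
transfer(c,u,2); print(bot.current_time())
E
```

```text
[(array([0.5167, 0.3253]), array([ 0.9916, -0.1297], dtype=float32), (44.342437744140625, 61.66720199584961)), (array([0.539 , 0.4304]), array([0.9249, 0.3802], dtype=float32), (62.287506103515625, 44.222557067871094))]
opening 0.045693013652894285 finger 43.556861160323024
lower dz -0.0 f [-3.4  8.  20.8]
36.1083
```

```bash
python3 - <<'E'
from h import *
np.set_printoptions(precision=4,suppress=True)
bot.movep([.43,.38,.33],DOWN); cs=find_cups("l3"); print(cs); c,u,_=cs[-1]
transfer(c,u,1); print(bot.current_time())
bot.movep([.42,-.06,.30],DOWN); shot("wrist","w3")
E
```

```text
[(array([0.5374, 0.4313]), array([0.9229, 0.385 ], dtype=float32), (64.5019302368164, 44.52493667602539))]
opening 0.045387556403246355 finger 43.13963966444135
lower dz 0.002 f [-2.6  2.1  9.1]
53.1583
```

View pics/w3.png

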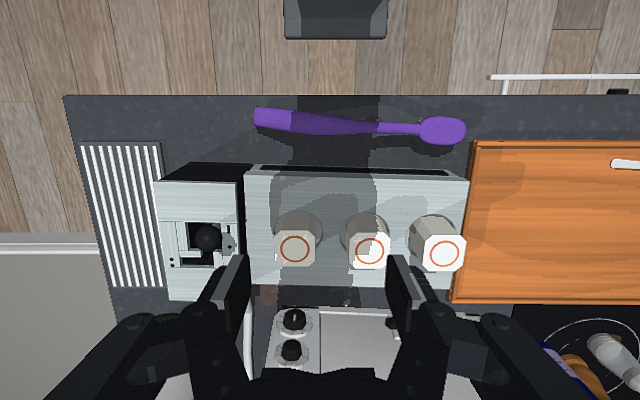

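```bash
python3 - <<'E'
from h import *
np.set_printoptions(precision=4,suppress=True)
def load(n):
    d=np.load(f"pics/{n}.npz"); return cv2.imread(f"pics/{n}.png"),(d["R"],d["c"])
AA=np.zeros((3,3));b=np.zeros(3)
for n,(x,y) in (("w3",(209,238)),("w1",(263,229)),("w2",(126,243))):
    im,P=load(n); g=cv2.getRectSubPix(im,(57,57),(x,y)).max(2)
    c=cv2.HoughCircles(cv2.medianBlur(cv2.resize(im[y-30:y+31,x-30:x+31],None,fx=4,fy=4).max(2),5),cv2.HOUGH_GRADIENT,1.5,200,param1=80,param2=15,minRadius=32,maxRadius=80)
    print(n,None if c is None else c[0][0]/4+np.array([x-30,y-30,0]))
    uv=c[0][0][:2]/4+[x-30,y-30]-.375; print(onz("wrist",[uv],.156,P)[0])
    d=rays("wrist",[uv],P)[0]; d/=np.linalg.norm(d); Q=np.eye(3)-np.outer(d,d); AA+=Q; b+=Q@P[1]
print("tri",np.linalg.solve(AA,b))
im,P=load("w3"); print("bases",onz("wrist",[(295,249),(369,250),(440,252)],.118,P))
print("plate corners",onz("wrist",[(153,181),(237,182),(237,300),(167,301)],.11,P)[:,:2].tolist())
E
```

```text
w3 [220.0625 240.4375  17.7125]
[ 0.4768 -0.1558  0.156 ]
w1 [263.1875 228.4375  12.725 ]
[ 0.4742 -0.1672  0.156 ]
w2 [125.4375 240.9375  16.8875]
[ 0.4728 -0.168   0.156 ]
tri [ 0.4714 -0.161   0.1628]
bases [[ 0.5066 -0.0852  0.118 ]
 [ 0.5078 -0.0022  0.118 ]
 [ 0.5102  0.0777  0.118 ]]
plate corners [[0.4297463304518603, -0.235382535488714], [0.43082961693338856, -0.1460011701568052], [0.5799447175440673, -0.15794956156355028], [0.5812228030533841, -0.2431199077502963]]
```

```bash
cat >> h.py <<'E'
PV=np.array([.5054,-.1954]); YW=-.033
def ball(x,y):
    b=np.array([x,y])*1.5e-3; c,s=np.cos(YW),np.sin(YW)
    return np.r_[PV+[c*b[0]-s*b[1],s*b[0]+c*b[1]],.012+np.sqrt(.15**2-b@b)]
def tcp(x,y): return ball(x,y)-[0,0,bot.hold_point_z]
QL=quat(np.c_[[-np.cos(YW),-np.sin(YW),0],[-np.sin(YW),np.cos(YW),0],[0,0,-1]])
def lever(*pts):
    for p in pts:
        bot.move_l(tcp(*p),QL,v=.06); print(p,bot.current_tcp_pos().round(4)-tcp(*p).round(4),fz().round(1),bot.current_opening())
E
python3 - <<'E'
from h import *
np.set_printoptions(precision=4,suppress=True)
print(ball(-22,18)); jaws.gripper_to(.055)
bot.movep(tcp(-22,18)+[0,0,.12],QL); bot.move_l(tcp(-22,18),QL,v=.12); print(fz())
jaws.gripper_to(.015,25); print(bot.current_opening(),fz())
lever((-22,-7),(0,-7),(0,18)); cv2.imwrite("pics/s3.png",eyes.read_camera("side")[150:350,220:420].repeat(2,0).repeat(2,1)); bot.wait(2.4); print(bot.current_time())
E
```

```text
[ 0.4733 -0.1673  0.1558]
[-0.6899 -0.4537  0.7217]
0.02417429370380258 [-0.5164  1.3133  6.5651]
(-22, -7) [-0.0001  0.0002 -0.0001] [0.3 3.  0.7] 0.024024922713453044
(0, -7) [-0.0001 -0.0001 -0.0003] [ 0.2  0.1 -3.6] 0.02412205273338188
(0, 18) [0.0003 0.0005 0.0003] [-0.6  0.3  4.8] 0.024001359757418017
61.9167
```

View pics/s3.png

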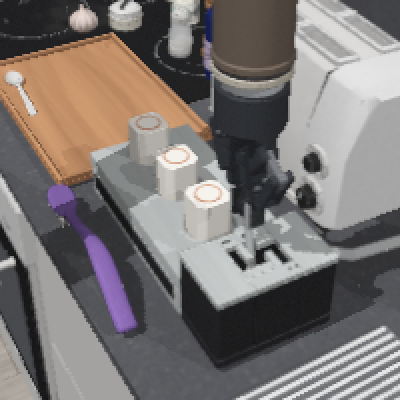

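```bash
python3 - <<'E'
from h import *
np.set_printoptions(precision=4,suppress=True)
bot.wait(.3)
lever((0,7),(22,7),(22,-18)); bot.wait(2.6)
lever((22,7),(0,7),(0,-7),(-22,-7),(-22,18)); bot.wait(.5)
jaws.gripper_to(.055); bot.move_l(tcp(-22,18)+[0,0,.12],QL)
bot.movep([.42,-.06,.30],DOWN); im,P=shot("wrist","w4"); print(bot.current_time())
d=np.load("pics/w3.npz");print(d["c"],P[1])
cv2.imwrite("pics/c4.png",cv2.resize(im[90:310,70:470],None,fx=2,fy=2))
E
```

```text
(0, 7) [0.0004 0.0001 0.0003] [0.  1.7 7.2] 0.024159889312480552
(22, 7) [-0.0001  0.     -0.0001] [0.4 0.6 2.5] 0.02456438486996513
(22, -18) [ 0.0001 -0.0002  0.    ] [ 4.   1.3 -0.2] 0.024263919331586784
(22, 7) [-0.0001 -0.0006  0.0003] [ 0.6 -1.5  5.3] 0.024003608946799367
(0, 7) [-0.0005  0.0002 -0.0004] [-0.1 -1.3 -0.9] 0.02417659572803809
(0, -7) [-0.0002 -0.0005 -0.0001] [ 0.7  0.4 -2.6] 0.023776592913567218
(-22, -7) [-0.0005  0.0001 -0.0001] [ 0.  -0.5 -3.7] 0.024070917871268003
(-22, 18) [0.0004 0.0003 0.0002] [-0.5  0.3  5.6] 0.024413659794005334
72.9333
[ 0.3359 -0.0596  0.4433] [ 0.3357 -0.0601  0.4435]
```

View pics/c4.png

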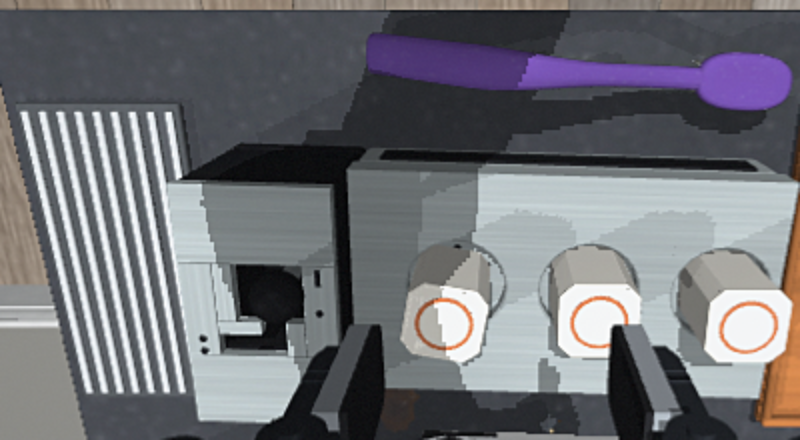

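```bash
cat > dr.py <<'E'
from h import *
np.set_printoptions(precision=4,suppress=True)
def load(n):
    d=np.load(f"pics/{n}.npz"); return cv2.imread(f"pics/{n}.png"),(d["R"],d["c"])
im,P=load("w4"); o=load("w3")[0]
r=cv2.matchTemplate(im[200:275,170:250],o[215:262,188:230],cv2.TM_CCOEFF_NORMED); print("knob match",cv2.minMaxLoc(r),"same would be (18,15)")
b=onz("wrist",[(292,251.5),(369.5,250.5),(444.5,253.5)],.118,P)[:,:2]; print(b)
h=bot.hold_point_z
for s,t in zip(b,[(.580,-.331),(.512,-.3285),(.444,-.326)]):
    jaws.gripper_to(.068); bot.movep([*s,.25],DOWN); bot.move_l([*s,.101-h],v=.12); jaws.gripper_to(.03,40); op=bot.current_opening(); print("open",op,fz().round(1))
    if op<.04: raise SystemExit("no cup")
    bot.move_l([*s,.25]); bot.movep([*t,.25],DOWN); bot.move_l([*t,.061-h],v=.12); f0=fz(); z=.061
    while z>.049 :
        z-=.002; bot.move_l([*t,z-h],v=.04); f=fz()-f0
        if f[2]>5: break
    print("placed z",round(z,4),f.round(1)); jaws.gripper_to(.068); bot.move_l([*t,.25])
bot.movep([.44,-.2,.33],DOWN); im,_=shot("wrist","w5"); print(bot.current_time())
E
python3 dr.py
```

```text
knob match (-0.24204635620117188, 0.9315185546875, (0, 22), (18, 15)) same would be (18,15)
[[ 0.5098 -0.0886]
 [ 0.5085 -0.0015]
 [ 0.5122  0.0832]]
open 0.04980819434592055 [-0.9  0.7  6.2]
placed z 0.051 [-2.6  0.8  6.7]
open 0.04536203286014146 [-1.5  1.1  5.9]
placed z 0.051 [-1.3  0.2  6.8]
open 0.045646103409462 [-0.9  0.4  6.2]
placed z 0.051 [-1.5  1.5  8.6]
106.425
```

View pics/w5.png

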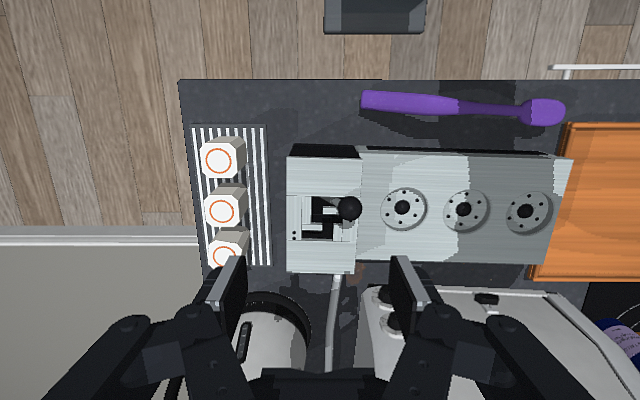

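```bash
python3 - <<'E'
from h import *
d=np.load("pics/w5.npz");P=(d["R"],d["c"])
c=onz("wrist",[(218,160),(222,211),(224,254)],.068,P)[:,:2]; dr=onz("wrist",[(192,126),(266,124),(272,264)],.008,P)[:,:2]
print(c,dr, onz("wrist",[(349,208)],.156,P))
if c[:,0].min()>.42 and c[:,0].max()<.61 and abs(c[:,1]+.3285).max()<.03: bot.wait(.5); print(bot.close_job())
E
```

```text
[[ 0.44261678 -0.32652655]
 [ 0.5119913  -0.3280349 ]
 [ 0.57664093 -0.33132346]] [[ 0.40689989 -0.37694399]
 [ 0.40395802 -0.27263804]
 [ 0.62765392 -0.27421671]] [[ 0.47463483 -0.16717482  0.156     ]]
the job is handed in; nothing more can be done
None
```

I handed the job in at about 107 s. All three cups stand mouth down on the drainer after the wash and rinse cycle, and the lever is back at stop. The closing call gave no verdict, so I don't know how it was judged.

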